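# Demould, weigh and cover a dental model

## Task

Lift the stone dental model out of the grey base former by its two ends, stand it teeth up in the middle of the scale's pan and let go so that it can be weighed; then take it again across its narrow sides and stand it, teeth up, on the floor of the steel pot. Close the pot with the large cover so that it sits seated and level all round. Set the model and the cover down without dropping them, and leave the other things on the bench where they are.

Things in the scene. Friction and masses are not known exactly. Their poses are not given: they have to be found in the camera images.
- model: the stone dental model: a cream block 68 mm (own x) by 40 mm (own y) by 24 mm high, with a horseshoe of small teeth standing 12 mm higher on its top (36 mm in all); about 0.15 kg. Origin: centre of its underside, z up through the teeth. Starts in the base former, x along its x
- former: the base former: a fixed grey silicone mould, 87 mm (own x) by 63 mm (own y) by 32 mm high; open cavity 71 x 43 mm, 24 mm deep, its walls flush with the top of the model's block. Both end walls (+x, -x) have a 36 mm wide finger gap, open outwards and down to the cavity floor, for pinching the model by its ends; no room for fingers at the long sides. Origin: centre of its underside
- former_floor (a point): centre of the former's cavity floor, 8 mm above the bench
- pan (a point): centre of the top face of the round steel pan, 94 mm across, of the flat white bench scale (fixed; 130 x 100 mm; the pan's top is 34 mm above the bench)
- pot: the open round steel pot, loose, 0.9 kg, 102 mm across outside, 60 mm high, wall 3 mm (mouth 96 mm across), floor 5 mm thick. Origin: centre of its underside
- pot_in (a point): centre of the pot's inner floor, 5 mm above its underside
- pot_rim (a point): centre of the pot's mouth, level with the top of the rim, 60 mm above its underside
- cover: the large aluminium cover, 0.24 kg: disc 116 mm across (z = 7 to 12 mm); under it a plug 90 mm across, 7 mm deep, that drops into the pot's mouth with 3 mm play all round; on top a central grip bar 46 mm (own x) by 14 mm (own y), z = 12 to 38 mm. Origin: centre of the plug's underside. Starts flat on the bench, bar up. Seated, the origin is 7 mm below the rim's top
- small_cover: bystander: smaller aluminium cover of the same shape, plate 72 mm across, 28 mm tall, too small for the pot; origin at the centre of its underside
- bowl: bystander: grey-green rubber mixing bowl, 110 mm across, 55 mm high; origin under its centre
- jar: bystander: small amber jar, 36 mm across, 55 mm tall; origin under its centre
- powder: bystander: white can, 64 mm across, 85 mm tall; origin under its centre
- spatula: bystander: mixing spatula lying flat, 180 mm long along its own x; origin at its middle, underneath
- brush: bystander: brush lying flat, 140 mm long along its own x; origin at its middle, underneath
Not all that is in view belongs to the job. What is shaped like the part that bears pan but blue or orange is not meant.

How it is judged:
By the outcome, as a careful person would: the job done as asked, in the order asked, and still so for the second after the job is handed in, with the robot touching nothing.
It also fails if it takes over 67 s, if anything falls off the work surface, if the arm or the gripper's body presses on something with over 40 N, if the wrist force passes 120 N, or if a joint passes its speed limit or range.

## Robot

A 6-joint arm with a two-finger parallel gripper is mounted at the origin on the work surface. World frame = base frame: x ahead of the robot, y to its left, z up, the work surface at z = 0. Lengths are in mm, angles in rad, forces in N, time in s.
With the tool pointing down it reaches from about 325 to 900 mm from the base axis. Payload 6.1 kg.
Tool frame: the origin (TCP) lies between the finger pads; the fingertips stand 14 mm ahead of it and the grasp point (between the pads) lies 5 mm behind it (env.tip_extent is the distance from the TCP to the fingertips, in mm); z points along the fingers, y is the line along which they close (so a half turn about z gives the same grasp; the last joint's range is limited). The gripper opens to 87 mm and grips with 3 to 60 N. Pads are 19 mm wide; open, the fingers measure 117 mm over their backs; the gripper's body (75 mm by 190 mm) begins 51 mm behind the grasp point.
Start: joints at [-1.232, 0.22, 1.526, -0, 1.395, -0.126], TCP at [280.145, -558.69, 236.538] pointing down, gripper open.
Joint ranges: [-2.98, 2.98], [-0.91, 2.08], [0.09, 2.57], [-1.24, 4.39], [0.2, 2.65], [-2.68, 2.68]. Speed limits (rad/s): [2.57, 2.57, 3.01, 3.14, 3.14, 3.14].

## Interface

Orientations are given as [roll, pitch, yaw] about the fixed x, y, z axes, in that order (R = Rz(yaw) Ry(pitch) Rx(roll)).
In Python, from workcell import env, eyes, ticket, models gives the robot as it stands. The module is installed in compiled form; this text tells all that it offers.
- The arm moves only by the shell command python3 -m crank 'ROWS' [FORCE]. ROWS is JSON, one flat list of numbers, 5 for each row, row after row: the shift along the tool's x, y, z each as a share of 200 mm, from -1 to 1, then the turn about the tool's z as a share of 1.5 rad, from -1 to 1, then the finger opening in mm, from 0 to 87. A call has 1 to 12 rows; each row shifts and turns the commanded pose from where the row before left it, along the tool's axes as they then stand; what a row does not reach is not made up. A row lasts 1/10 s, in which the tool goes at most 50 mm and 8.59 degrees, less where a joint would pass 70% of its speed; a pose out of reach is approached as far as the arm can. A call with a number of a shift or a turn outside -1 to 1 is refused whole. A call with a gripper value outside its range is refused whole. The fingers move at their own pace and stop on an object; FORCE is the grip in N (left out, the last holds). Time passes only in rows, so rows that do not move let the fingers close. It gives the time, the measured TCP pose, the force, the opening and the grip force at its end, in the units of the state.
- env.get_state(): the state, without advancing time (a new reading comes with each control period).
- eyes.capture(name): name is "scene" or "top"; returns the picture (400x640x3 uint8, red, green, blue); there is no depth.
- eyes.get_calibration(name): a dict with "vfov" (degrees; the focal length in pixels is half the picture's height over the tangent of half this angle, whatever the lens; pixels are square), "cx", "cy" (the principal point, pixels), "camera_from_world" (4x4, takes a point from world to camera coordinates). Camera axes: x right, y up, looking along -z (the intrinsics and any distortion apply to the point x, -y, -z); pixel columns grow to the right and rows downward; lengths in mm; the calibration is good to about 2 mm. A picture is of the moment at which its call begins. get_calibration takes no time and is no camera call.
- ticket.hand_in(): hands the job in; it is judged then, once.
Trained networks look in the newest picture that a camera, given by its name, has taken for a name from the list of things; names that differ only in an ending like _2 or _b are one class to them, and where a whole thing is asked for, a point or a joint stands for the part that bears it (a point fixed in the world has none). Each returns a list of dicts, best first, with "confidence" (0 to 1); they miss things now and then, are a little off and sometimes report something else, mostly with a low value. They report only what shows in the picture. A call takes as long as a camera call. They do not tell look-alikes from the thing itself.
- models.trace(camera, thing): "pixels" (400x640 bool, what is visible of it).
- models.landmark_of(camera, thing): "at" ([x, y, z] in mm, in world coordinates, good to about 4 mm: a listed point, or the origin of a listed thing).
The state is a dict: "clock": time; "q": joint angles; "qd": joint speeds; "joint_efforts": joint torques, N m; "tcp_pos": TCP position; "ee_rot": TCP orientation; "contact_force": force on the tool from outside, world axes, zero at the start; "ft_torque": the same for the moment, N m; "opening": opening from 0.0 (shut) to 1.0 (fully open); "gripper_force": force on a finger pad.
Only numpy, scipy, OpenCV 4.12 (cv2) and the standard library are available. Lean on these libraries where they do the work, as an engineer would, in place of code of your own. Each camera call takes 0.05 s, during which the arm holds its last target. There are 200 camera calls.

## Working session

There is one attempt and no reset: what is moved stays moved. The work goes in short steps, Python scripts to look and compute and a shell command to move; the robot and the scene stay as the last step left them, time stands still between calls to the robot, and variables do not carry over. Pictures are saved under pics/ and viewed, at most 11 in all, crops included, and the job is handed in when it is done.

```bash
mkdir -p pics; python3 - <<'E'
from workcell import env, eyes, ticket, models
import cv2, numpy as np
for c in ("scene","top"):
    im=eyes.capture(c); cv2.imwrite(f"pics/{c}0.png",im[:,:,::-1])
    k=eyes.get_calibration(c); print(c,k["vfov"],k["cx"],k["cy"],np.round(k["camera_from_world"],3).tolist(), [x for x in k if x not in("vfov","cx","cy","camera_from_world")])
    for t in ("model","former","former_floor","pan","pot","pot_rim","cover","small_cover"):
        print(c,t,[(np.round(d["at"]).tolist(),round(d["confidence"],2)) for d in models.landmark_of(c,t)[:3]])
s=env.get_state(); print(s)
E
```

```text
scene 46.04106519233676 325.18878345960263 195.6144212545595 [[-0.734, 0.679, 0.017, 479.772], [-0.365, -0.414, 0.834, 115.4], [0.573, 0.606, 0.552, -1673.358], [0.0, 0.0, 0.0, 1.0]] []
scene model [([529.0, -110.0, 8.0], 0.79)]
scene former [([443.0, 211.0, -0.0], 0.74), ([532.0, -113.0, 1.0], 0.59)]
scene former_floor [([526.0, -112.0, 6.0], 0.66)]
scene pan [([746.0, -450.0, 35.0], 0.96), ([353.0, -590.0, 36.0], 0.94), ([538.0, -359.0, 33.0], 0.89)]
scene pot []
scene pot_rim [([447.0, 211.0, 4.0], 0.71), ([534.0, 358.0, 55.0], 0.67), ([538.0, 364.0, -1.0], 0.39)]
scene cover [([618.0, 109.0, 2.0], 0.89), ([538.0, 364.0, 8.0], 0.28)]
scene small_cover [([724.0, -249.0, 2.0], 0.76), ([528.0, -111.0, 8.0], 0.2)]
top 56.487670682589 317.47437730258184 195.60512091595794 [[0.036, -0.999, -0.003, -122.746], [0.976, 0.035, 0.215, -576.1], [-0.215, -0.011, 0.977, -1027.878], [0.0, 0.0, 0.0, 1.0]] []
top model [([532.0, -114.0, 8.0], 0.59)]
top former [([526.0, -114.0, -0.0], 0.63), ([541.0, -360.0, 31.0], 0.59), ([529.0, -115.0, 10.0], 0.46)]
top former_floor [([532.0, -112.0, 10.0], 0.7
[... 406 characters left out ...]
.0, -2.0], 0.6)]
{'clock': 0.9, 'q': array([-1.23208428e+00,  2.20321571e-01,  1.52652517e+00,  3.99392576e-06,
        1.39470016e+00, -1.26110526e-01]), 'qd': array([-0.00276121, -0.00071371, -0.0008194 ,  0.00019231, -0.00069736,
        0.00021468]), 'joint_efforts': array([ 2.43445393e-04, -4.94550848e+01, -3.87716353e+01,  6.96822396e-02,
        4.66905115e-02, -1.43872199e-05]), 'tcp_pos': array([ 280.15251654, -558.67958431,  236.57292566]), 'ee_rot': array([3.14154677e+00, 1.85346030e-06, 4.64821868e-01]), 'contact_force': array([ 0.12940237, -0.14117814,  0.52556694]), 'ft_torque': array([ 0.03426727, -0.04313157,  0.01641315]), 'gripper_force': 0.0, 'opening': 1.0008857401176272}
```

View pics/top0.png

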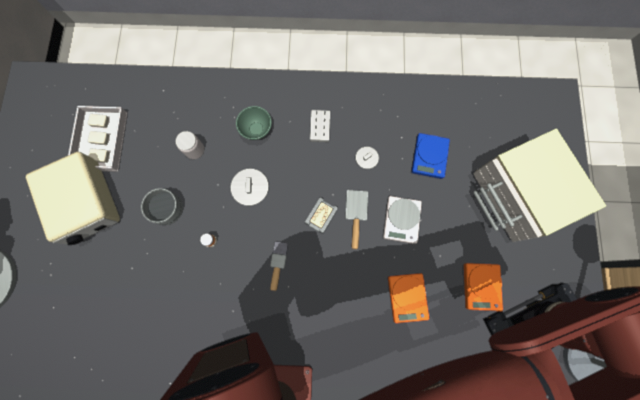

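View pics/scene0.png

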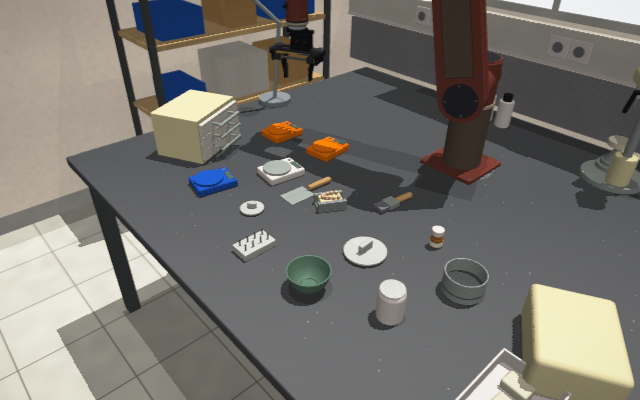

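The top picture shows the former with the model at (321,214), the white scale's pan at (404,213), the pot at (160,206), and the large cover at (249,186). The blue and orange scales are decoys. In the scene picture the former is at (330,200), the scale at (281,169), the pot at (465,282) and the cover at (365,251).

```bash
cat > h.py <<'E'
from workcell import env, eyes, models
import cv2, numpy as np
def cal(c):
    k=eyes.get_calibration(c); f=200/np.tan(np.radians(k["vfov"]/2)); return k,f,np.array(k["camera_from_world"])
def px2w(c,uv,z):
    k,f,T=cal(c); uv=np.atleast_2d(np.asarray(uv,float))
    d=np.c_[(uv[:,0]-k["cx"])/f,-(uv[:,1]-k["cy"])/f,-np.ones(len(uv))]@T[:3,:3]
    o=-T[:3,:3].T@T[:3,3]; return o+d*((z-o[2])/d[:,2])[:,None]
def w2px(c,P):
    k,f,T=cal(c); p=np.atleast_2d(P)@T[:3,:3].T+T[:3,3]
    return np.c_[k["cx"]+f*p[:,0]/-p[:,2], k["cy"]+f*p[:,1]/p[:,2]]
def outline(m):
    cs,_=cv2.findContours(m.astype(np.uint8),cv2.RETR_EXTERNAL,cv2.CHAIN_APPROX_NONE)
    return max(cs,key=cv2.contourArea)[:,0].astype(float)
E
python3 - <<'E'
from h import *
ims={c:eyes.capture(c) for c in("top","scene")}
for c in ims:
    for t,z in (("former",32),("model",24),("pan",34),("pot",60),("cover",12)):
        for d in models.trace(c,t)[:4]:
            o=outline(d["pixels"]); w=px2w(c,o,z)[:,:2].astype(np.float32)
            r=cv2.minAreaRect(w); e=cv2.fitEllipse(w) if len(w)>5 else None
            print(c,t,round(d["confidence"],2),"px",o.mean(0).round(),"rect",np.round(r[0],1),np.round(r[1],1),round(r[2],1),"ell",np.round(e[0],1),np.round(e[1],1))
tiles=[]
for c,P in (("top",[530,-112,32]),("top",[540,-359,34]),("top",[617,109,12]),("scene",[530,-112,32]),("scene",[536,363,60]),("scene",[617,109,12])):
    u,v=w2px(c,P)[0].astype(int); tiles.append(cv2.resize(ims[c][v-30:v+30,u-30:u+30],(260,260),interpolation=cv2.INTER_CUBIC))
    print(c,P,u-30,v-30)
cv2.imwrite("pics/crops.png",np.vstack([np.hstack(tiles[:3]),np.hstack(tiles[3:])])[:,:,::-1])
E
```

```text
top former 0.55 px [321. 216.] rect [ 526.5 -116.1] [69.7 90.5] 61.7 ell [ 527.  -114.9] [70.6 95.4]
top model 0.65 px [321. 215.] rect [ 530.  -114.1] [38.6 68. ] 61.5 ell [ 529.3 -113.5] [40.5 77.6]
top pan 0.92 px [408. 298.] rect [ 300.4 -369.3] [130.3 104.9] 6.4 ell [ 301.1 -368.7] [114.8 149.5]
top pan 0.92 px [482. 287.] rect [ 339.1 -580.4] [108.9 133.6] 89.7 ell [ 338.7 -579.7] [120.7 149.7]
top pan 0.72 px [431. 156.] rect [ 724.9 -443.8] [106.4 137.8] 81.1 ell [ 724.6 -444.2] [117.  156.4]
top pan 0.61 px [402. 220.] rect [ 523.5 -354.3] [100.8 134.3] 82.4 ell [ 523.3 -353.5] [110.4 150.1]
top pot 0.57 px [162. 206.] rect [531.8 351.7] [124.8  99.7] 62.9 ell [533.2 351.6] [101.3 124.7]
top cover 0.79 px [249. 186.] rect [614.4 111.1] [114.5 111.3] 3.8 ell [613.5 110.1] [113.9 114.4]
top cover 0.19 px [277. 265.] rect [375.6  10.1] [ 45.4 140.5] 87.4 ell [390.    9.2] [ 41.  147.1]
scene former 0.75 px [328. 203.] rect [544.  -99.9] [104.4  94.3] 61.4 ell [550.8 -96.1] [ 89.9 110.2]
scene model 0.49 px [329. 197.] rect [ 518.6 -127.5] [55.3 70.8] 48.7 ell [ 518.8 -126. ] [5
[... 197 characters left out ...]
8] [143.3 167.8]
scene pan 0.95 px [326. 148.] rect [ 322.6 -350.1] [160.6 126.6] 9.1 ell [ 324.4 -348.2] [129.6 173.8]
scene pan 0.93 px [213. 181.] rect [ 742.3 -427.7] [144.  141.6] 76.5 ell [ 743.8 -425.4] [144.9 159.3]
scene pan 0.76 px [282. 132.] rect [ 360.6 -562.9] [151.5 150.8] 87.3 ell [ 362.2 -559.7] [139.8 172. ]
scene pot 0.61 px [464. 281.] rect [563.3 373.7] [162.5 101.3] 21.5 ell [561.9 374.3] [103.6 165.8]
scene cover 0.63 px [365. 251.] rect [614.3 112.3] [114.1 113. ] 48.3 ell [614.2 111.4] [113.7 118.5]
top [530, -112, 32] 290 184
top [540, -359, 34] 373 183
top [617, 109, 12] 219 155
scene [530, -112, 32] 300 167
scene [536, 363, 60] 436 241
scene [617, 109, 12] 333 220
```

View pics/crops.png

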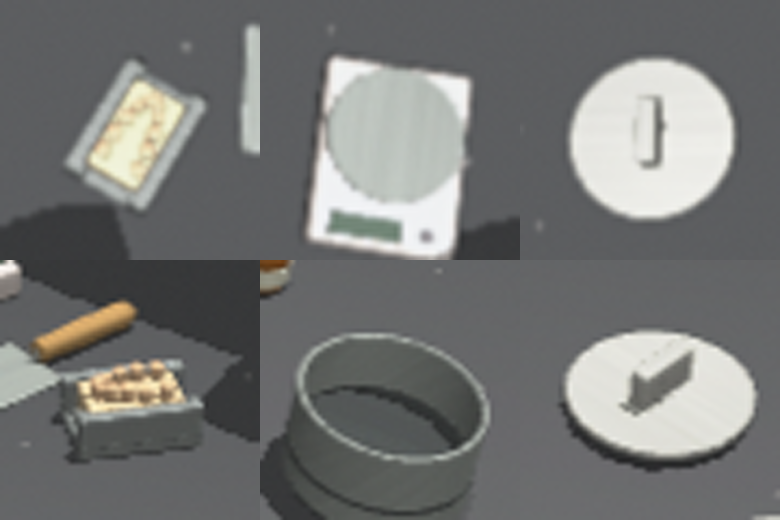

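The crops show, at 4.33x: former corners (131,60), (205,102), (143,210), (67,165); pan circle centred at (136,134); cover disc at (132,138) with its bar nearly vertical, 97 to 165; pot rim ellipse centred at about (132,137).

```bash
python3 - <<'E'
from h import *
s=60/260
def P(c,off,pts,z): return px2w(c,np.array(off)+(np.array(pts)+.5)*s-.5,z)[:,:2]
F=P("top",(290,184),[(131,60),(205,102),(143,210),(67,165)],32); print("former",F.round(1).tolist(),F.mean(0))
d=(F[0]+F[1]-F[2]-F[3])/2; print("len",np.linalg.norm(d),"yaw",np.arctan2(d[1],d[0]),"wid",np.linalg.norm(F[0]-F[1]))
M=P("top",(290,184),[(137,80),(186,107),(138,190),(88,155)],32); print("model",M.mean(0))
d=(M[0]+M[1]-M[2]-M[3])/2; print(np.linalg.norm(d),np.arctan2(d[1],d[0]))
print("pan",P("top",(373,183),[(136,134),(68,134),(204,134),(136,66),(136,203)],34).round(1).tolist())
print("cover",P("top",(219,155),[(132,138)],12),"bar",P("top",(219,155),[(137,96),(118,97),(141,153),(122,153)],38).round(1).tolist())
print("cover scene",P("scene",(333,220),[(140,131)],12),"bar",P("scene",(333,220),[(112,110),(167,77)],38))
print("potrim scene",P("scene",(436,241),[(132,137)],60))
im=eyes.capture("top"); u,v=w2px("top",[536,363,60])[0].astype(int)
t=[cv2.resize(im[v-30:v+30,u-30:u+30],(300,300),interpolation=cv2.INTER_CUBIC)]
g=eyes.capture("scene"); u2,v2=w2px("scene",[540,-359,34])[0].astype(int)
t.append(cv2.resize(g[v2-30:v2+30,u2-30:u2+30],(300,300),interpolation=cv2.INTER_CUBIC))
print(u-30,v-30,u2-30,v2-30); cv2.imwrite("pics/c2.png",np.hstack(t)[:,:,::-1])
E
```

```text
former [[581.4, -108.9], [553.6, -161.0], [477.3, -120.7], [506.3, -67.7]] [ 529.65269997 -114.55854814]
len 85.90417328840348 yaw -0.49407479377267455 wid 59.04404995162974
model [ 530.39924011 -115.02389972]
64.36097536852347 -0.5104990429221834
pan [[541.0, -360.6], [539.4, -314.0], [542.7, -407.2], [588.8, -361.2], [493.5, -360.0]]
cover [[612.56614727 110.65503429]] bar [[636.7, 104.2], [635.5, 117.4], [595.9, 98.4], [595.4, 111.5]]
cover scene [[612.71095557 110.36481371]] bar [[634.91175115 105.93287623]
 [586.72227068 106.41184261]]
potrim scene [[537.45938267 362.88551825]]
127 174 247 136
```

View pics/c2.png

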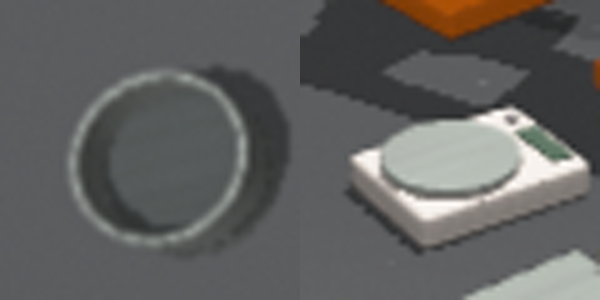

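The left crop shows the pot rim centred at (159,156) at 5x. The right crop shows the pan ellipse at (151,157).

```bash
cat >> h.py <<'E'
def go(p,yaw,turn_first=True):
    s=env.get_state(); P=s["tcp_pos"]; y0=s["ee_rot"][2]
    dy=(yaw-y0+np.pi)%(2*np.pi)-np.pi; d=np.array(p)-P
    c,q=np.cos(yaw),np.sin(yaw)
    print("clock %.2f"%s["clock"],"tcp",P.round(1),"yaw %.3f"%y0,"turn share %.3f"%(-dy/1.5),"shift share", np.round([(c*d[0]+q*d[1])/200,(q*d[0]-c*d[1])/200,-d[2]/200],4),"F",s["contact_force"].round(1),"open",round(s["opening"]*87,1),"grip",round(s["gripper_force"],1),"q6 %.2f"%s["q"][5])
E
python3 - <<'E'
from h import *
print("pot top",px2w("top",[[127+(159.5/5)-.5,174+156.5/5-.5]],60))
print("pan scene",px2w("scene",[[247+151.5/5-.5,136+157.5/5-.5]],34))
for z in (0,60,120,180):
  print(z,"R box top",px2w("top",[[475,180],[520,240],[487,165]],z)[:,:2].round().tolist(),"scene",px2w("scene",[[205,160],[240,125],[235,105]],z)[:,:2].round().tolist())
  print("L box top",px2w("top",[[118,215],[85,155],[95,240]],z)[:,:2].round().tolist(),"scene",px2w("scene",[[525,355],[530,300],[595,292]],z)[:,:2].round().tolist())
go([530,-114.8,200],1.068)
E
```

```text
pot top [[536.57994109 361.89140109  60.        ]]
pan scene [[ 541.3846193  -358.69357008   34.        ]]
0 R box top [[661.0, -591.0], [479.0, -716.0], [712.0, -632.0]] scene [[666.0, -611.0], [409.0, -772.0], [309.0, -958.0]]
L box top [[511.0, 509.0], [700.0, 643.0], [432.0, 567.0]] scene [[599.0, 560.0], [442.0, 490.0], [297.0, 584.0]]
60 R box top [[645.0, -566.0], [472.0, -684.0], [692.0, -604.0]] scene [[717.0, -513.0], [479.0, -661.0], [386.0, -834.0]]
L box top [[502.0, 476.0], [681.0, 603.0], [428.0, 531.0]] scene [[655.0, 573.0], [509.0, 508.0], [375.0, 595.0]]
120 R box top [[628.0, -540.0], [465.0, -652.0], [673.0, -577.0]] scene [[767.0, -414.0], [548.0, -551.0], [462.0, -710.0]]
L box top [[494.0, 442.0], [662.0, 563.0], [423.0, 494.0]] scene [[710.0, 586.0], [575.0, 526.0], [452.0, 607.0]]
180 R box top [[611.0, -515.0], [458.0, -620.0], [653.0, -549.0]] scene [[817.0, -315.0], [617.0, -441.0], [539.0, -586.0]]
L box top [[485.0, 409.0], [643.0, 522.0], [419.0, 458.0]] scene [[765.0, 599.0], [642.0, 544.0], [529.0, 618.0]]
clock 1.60 tcp [ 280.1 -558.7  236.5] yaw 0.465 turn share -0.402 shift share [2.5467 0.0252 0.1827] F [-0.3 -0.6 -0.3] open 86.9 grip 0.0 q6 -0.13
```

```bash
python3 -m crank '[0,0,0,-0.1,87, 0,0,0,-0.1,87, 0,0,0,-0.1,87, 0,0,0,-0.1,87, 0.22,0,0,0,87, 0.24,0,0,0,87, 0.24,0,0,0,87, 0.24,0,0,0,87, 0.24,0,0,0,87, 0.24,0,0,0,87, 0.24,0,0,0,87, 0.24,0,0,0,87]' 20; python3 -m crank '[0.24,0,0.05,0,87, 0.24,0,0.05,0,87, 0.16,0.012,0.05,0,87, 0.1,0.013,0.03,0,87,0,0,0,0,87]' 20
python3 -c "
from h import *
go([530,-114.8,100],1.071)"
```

```text
clock: 2.8
tcp_pos: [465.0, -224.6, 236.9]
ee_rot: [3.141, 0.0, 1.065]
contact_force: [-0.3, -0.0, 0.6]
opening: 1.0
gripper_force: 0.0
clock: 3.3
tcp_pos: [540.8, -96.8, 199.4]
ee_rot: [-3.14, -0.0, 1.068]
contact_force: [0.2, -0.6, 0.8]
opening: 1.001
gripper_force: 0.0
clock 3.30 tcp [540.8 -96.8 199.4] yaw 1.068 turn share -0.002 shift share [-0.105  -0.0043  0.4972] F [ 0.2 -0.6  0.8] open 87.1 grip 0.0 q6 0.18
```

```bash
python3 -m crank '[-0.105,-0.004,0.15,0,87, 0,0,0.2,0,87, 0,0,0.2,0,87, 0,0,0.08,0,87, 0,0,0,0,87]'
python3 - <<'E'
from h import *
go([530,-114.8,25],1.071)
t=[]
for c in("scene","top"):
    im=eyes.capture(c); u,v=w2px(c,[530,-115,50])[0].astype(int); t.append(cv2.resize(im[v-45:v+45,u-45:u+45],(400,400),interpolation=cv2.INTER_CUBIC))
cv2.imwrite("pics/a.png",np.hstack(t)[:,:,::-1])
E
```

```text
clock: 3.8
tcp_pos: [526.7, -117.4, 71.7]
ee_rot: [-3.136, 0.001, 1.064]
contact_force: [0.7, -0.2, 0.1]
opening: 0.996
gripper_force: 0.0
clock 3.80 tcp [ 526.7 -117.4   71.7] yaw 1.064 turn share -0.005 shift share [0.0194 0.008  0.2335] F [ 0.7 -0.2  0.1] open 86.7 grip 0.0 q6 0.14
```

View pics/a.png

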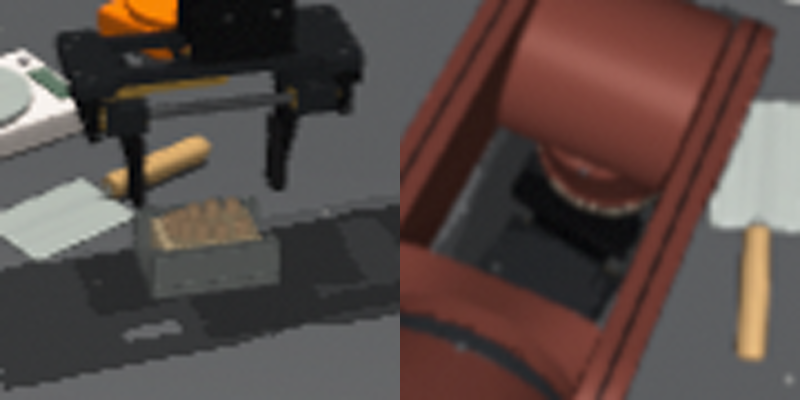

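The scene crop shows the two fingertips at (140,205) and (277,187), straddling the ends of the former as intended. The arm hides the top view.

```bash
python3 -m crank '[0.018,0.008,0,-0.004,87, 0,0,0.06,0,87, 0,0,0.08,0,87, 0,0,0.06,0,87, 0,0,0.02,0,87,0,0,0,0,87,0,0,0,0,87]'
python3 -c "
from h import *
go([530,-114.8,25],1.071)"
```

```text
clock: 4.6
tcp_pos: [533.1, -115.0, 30.9]
ee_rot: [3.141, -0.0, 1.071]
contact_force: [-0.1, -0.3, -0.5]
opening: 1.0
gripper_force: 0.0
clock 4.60 tcp [ 533.1 -115.    30.9] yaw 1.071 turn share -0.000 shift share [-0.0065 -0.0139  0.0294] F [-0.1 -0.3 -0.5] open 87.0 grip 0.0 q6 0.14
```

```bash
python3 -m crank '[-0.006,-0.014,0.025,0,87, 0,0,0,0,87, 0,0,0,0,72, 0,0,0,0,64, 0,0,0,0,60, 0,0,0,0,60, 0,0,0,0,60,0,0,0,0,60,0,0,0,0,60]' 15
python3 -c "
from h import *
go([530,-114.8,25],1.071)"
```

```text
clock: 5.5
tcp_pos: [529.8, -114.7, 25.7]
ee_rot: [3.141, -0.0, 1.071]
contact_force: [0.1, 0.3, 1.6]
opening: 0.781
gripper_force: 15.0
clock 5.50 tcp [ 529.8 -114.7   25.7] yaw 1.071 turn share -0.000 shift share [-0.0001  0.0013  0.0036] F [0.1 0.3 1.6] open 68.0 grip 15.0 q6 0.14
```

```bash
python3 -m crank '[0,0,0,0,60, 0,0,-0.05,0,60, 0,0,-0.1,0,60, 0,0,-0.1,0,60, 0,0,-0.15,0,60, 0,0,-0.15,0,60, 0,0,0,0,60,0,0,0,0,60]' 25
python3 -c "
from h import *
go([541,-359.7,125],1.071)"
```

```text
clock: 6.3
tcp_pos: [530.0, -114.7, 136.4]
ee_rot: [3.14, -0.0, 1.071]
contact_force: [-0.0, 0.2, -2.1]
opening: 0.781
gripper_force: 25.0
clock 6.30 tcp [ 530.  -114.7  136.4] yaw 1.071 turn share -0.000 shift share [-1.0487  0.6351  0.057 ] F [-0.   0.2 -2.1] open 68.0 grip 25.0 q6 0.14
```

```bash
python3 -m crank '[-0.1,0.06,0,0,60, -0.15,0.09,0,0,60, -0.16,0.1,0,0,60, -0.16,0.1,0,0,60, -0.16,0.1,0,0,60, -0.15,0.09,0,0,60, -0.1,0.06,0,0,60, -0.07,0.035,0.05,0,60, 0,0,0,0,60,0,0,0,0,60,0,0,0,0,60]'
python3 - <<'E'
from h import *
go([541,-359.7,52.5],1.071)
im=eyes.capture("scene"); u,v=w2px("scene",[541,-360,70])[0].astype(int); cv2.imwrite("pics/b.png",cv2.resize(im[v-45:v+45,u-45:u+45],(450,450),interpolation=cv2.INTER_CUBIC)[:,:,::-1])
E
```

```text
clock: 7.4
tcp_pos: [540.2, -358.2, 124.7]
ee_rot: [-3.14, -0.001, 1.072]
contact_force: [0.4, 0.1, -1.2]
opening: 0.778
gripper_force: 25.0
clock 7.40 tcp [ 540.2 -358.2  124.7] yaw 1.072 turn share 0.001 shift share [-0.0048  0.0069  0.3609] F [ 0.4  0.1 -1.2] open 67.7 grip 25.0 q6 -0.21
```

View pics/b.png

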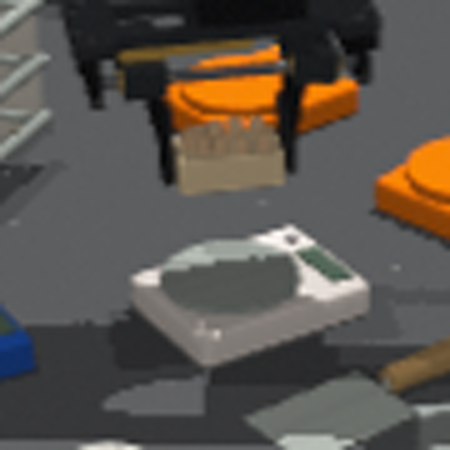

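The crop shows the model held level at (230,160), above the pan at (230,278).

```bash
python3 -m crank '[-0.004,0.006,0.1,0,60, 0,0,0.12,0,60, 0,0,0.08,0,60, 0,0,0.04,0,60, 0,0,0,0,60,0,0,0,0,60, 0,0,0.009,0,60, 0,0,0,0,60]'
python3 -c "
from h import *
go([541,-359.7,51.7],1.071)"
```

```text
clock: 8.25
tcp_pos: [541.6, -361.5, 56.7]
ee_rot: [3.14, 0.0, 1.071]
contact_force: [-0.5, 0.2, -1.3]
opening: 0.78
gripper_force: 25.0
clock 8.25 tcp [ 541.6 -361.5   56.7] yaw 1.071 turn share -0.000 shift share [ 0.0064 -0.007   0.0249] F [-0.5  0.2 -1.3] open 67.8 grip 25.0 q6 -0.21
```

```bash
python3 -m crank '[0.005,-0.005,0.017,0,60, 0,0,0,0,60, 0,0,0.005,0,60, 0,0,0,0,60]'; python3 -m crank '[0,0,0.004,0,60, 0,0,0,0,60,0,0,0,0,60]'
```

```text
clock: 8.65
tcp_pos: [540.8, -359.7, 51.7]
ee_rot: [3.142, -0.0, 1.071]
contact_force: [-0.8, 1.2, 1.2]
opening: 0.778
gripper_force: 25.0
clock: 8.95
tcp_pos: [540.8, -359.8, 51.7]
ee_rot: [3.141, 0.0, 1.071]
contact_force: [-3.6, 3.1, 6.5]
opening: 0.779
gripper_force: 25.0
```

```bash
python3 -m crank '[0,0,-0.002,0,69, 0,0,0,0,72, 0,0,0,0,78, 0,0,0,0,84, 0,0,0,0,87, 0,0,0,0,87, 0,0,-0.1,0,87, 0,0,-0.2,0,87, 0,0,-0.1,0,87,0,0,0,0,87,0,0,0,0,87,0,0,0,0,87]' 
python3 - <<'E'
from h import *
go([541,-359.7,131],1.071+np.pi/2)
im=eyes.capture("scene"); u,v=w2px("scene",[541,-360,70])[0].astype(int); cv2.imwrite("pics/c.png",cv2.resize(im[v-45:v+45,u-45:u+45],(450,450),interpolation=cv2.INTER_CUBIC)[:,:,::-1])
for d in models.landmark_of("scene","model")[:2]: print(d)
E
```

```text
clock: 10.15
tcp_pos: [539.8, -358.9, 129.0]
ee_rot: [-3.139, -0.001, 1.071]
contact_force: [1.1, 0.2, 0.2]
opening: 0.999
gripper_force: 0.0
clock 10.15 tcp [ 539.8 -358.9  129. ] yaw 1.071 turn share -1.047 shift share [-0.0074 -0.0005 -0.0101] F [1.1 0.2 0.2] open 86.9 grip 0.0 q6 -0.21
{'at': [727.8, 295.6, -1.5], 'confidence': 0.71}
{'at': [544.1, -356.5, 38.7], 'confidence': 0.67}
```

View pics/c.png

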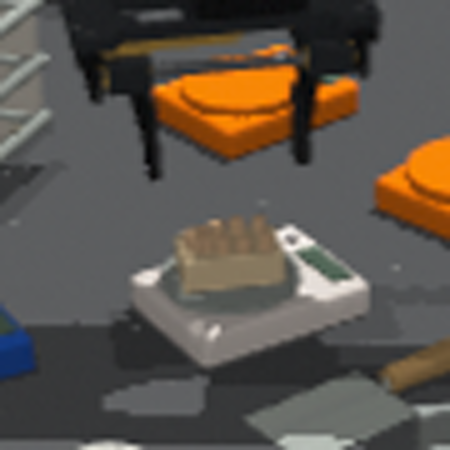

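The model stands teeth up at (230,255) in the crop, in the middle of the pan, and the fingers are clear of it.

```bash
python3 -m crank '[0,0,0,-0.1,87,0,0,0,-0.1,87,0,0,0,-0.1,87,0,0,0,-0.1,87,0,0,0,-0.1,87,0,0,0,-0.1,87,0,0,0,-0.1,75,0,0,0,-0.1,66,0,0,0,-0.1,66,0,0,0,-0.1,66,0,0,0,-0.047,66,0,0,0,0,66]'
python3 -m crank '[0,0,0,0,66,0,0,0.08,0,66]'
python3 -c "
from h import *
go([541,-359.7,51.7],1.071+np.pi/2)"
```

```text
clock: 11.45
tcp_pos: [540.1, -359.2, 129.5]
ee_rot: [3.141, -0.002, 2.642]
contact_force: [0.3, 0.6, 0.3]
opening: 0.763
gripper_force: 0.0
clock: 11.65
tcp_pos: [542.1, -360.9, 116.7]
ee_rot: [-3.141, 0.004, 2.64]
contact_force: [0.3, -0.5, 0.2]
opening: 0.757
gripper_force: 0.0
clock 11.65 tcp [ 542.1 -360.9  116.7] yaw 2.640 turn share -0.001 shift share [0.0075 0.0025 0.3248] F [ 0.3 -0.5  0.2] open 65.9 grip 0.0 q6 -1.78
```

```bash
python3 -m crank '[0,0,0.1,0,66,0,0,0.12,0,66,0,0,0.05,0,66,0,0,0,0,66,0,0,0,0,66,0,0,0,0,66]'
python3 -c "
from h import *
go([540.8,-359.8,51.7],1.071+np.pi/2)"
```

```text
clock: 12.25
tcp_pos: [541.5, -360.4, 62.3]
ee_rot: [-3.141, 0.002, 2.641]
contact_force: [0.3, -0.4, 0.6]
opening: 0.757
gripper_force: 0.0
clock 12.25 tcp [ 541.5 -360.4   62.3] yaw 2.641 turn share -0.000 shift share [0.0046 0.0008 0.053 ] F [ 0.3 -0.4  0.6] open 65.9 grip 0.0 q6 -1.78
```

```bash
python3 -m crank '[0,0,0.03,0,66,0,0,0.022,0,66,0,0,0,0,66,0,0,0,0,52,0,0,0,0,44,0,0,0,0,32,0,0,0,0,32,0,0,0,0,32,0,0,0,0,32]' 15
python3 -c "
from h import *
go([540.8,-359.8,51.7],1.071+np.pi/2)"
```

```text
clock: 13.15
tcp_pos: [540.8, -359.7, 50.7]
ee_rot: [3.142, 0.0, 2.641]
contact_force: [0.1, -0.2, 1.3]
opening: 0.461
gripper_force: 15.0
clock 13.15 tcp [ 540.8 -359.7   50.7] yaw 2.641 turn share -0.000 shift share [-0.0001 -0.0003 -0.0051] F [ 0.1 -0.2  1.3] open 40.1 grip 15.0 q6 -1.78
```

```bash
python3 -m crank '[0,0,0,0,32,0,0,-0.05,0,32,0,0,-0.1,0,32,0,0,-0.15,0,32,0,0,-0.2,0,32,0,0,-0.1,0.1,32,0,0,0,0.1,32,0,0,0,0.1,32,0,0,0,0.1,32,0,0,0,0.1,32,0,0,0,0.1,32,0,0,0,0.1,32]' 25
python3 -m crank '[0,0,0,0.013,32,0,0,0,0,32]'
python3 -c "
from h import *
go([537,362.3,170],np.pi/2)"
```

```text
clock: 14.35
tcp_pos: [540.5, -359.6, 171.0]
ee_rot: [-3.141, -0.0, 1.585]
contact_force: [-0.4, 0.3, -1.8]
opening: 0.455
gripper_force: 25.0
clock: 14.55
tcp_pos: [540.6, -359.7, 170.8]
ee_rot: [-3.142, 0.0, 1.575]
contact_force: [-0.5, -0.0, -1.1]
opening: 0.456
gripper_force: 25.1
clock 14.55 tcp [ 540.6 -359.7  170.8] yaw 1.575 turn share 0.003 shift share [ 3.6098 -0.0182  0.004 ] F [-0.5 -0.  -1.1] open 39.7 grip 25.1 q6 -0.71
```

```bash
python3 -m crank '[0.1,0,0,0,32,0.2,0,0,0,32,0.23,0,0,0,32,0.23,0,0,0,32,0.23,0,0,0,32,0.23,0,0,0,32,0.23,0,0,0,32,0.23,0,0,0,32,0.23,0,0,0,32,0.23,0,0,0,32,0.23,0,0,0,32]'; python3 -m crank '[0.23,0,0,0,32,0.23,0,0,0,32,0.23,0,0,0,32,0.23,0,0,0,32,0.2,0,0,0,32,0.1,-0.018,0,0,32,0.02,0,0,0.003,32,0,0,0,0,32,0,0,0,0,32,0,0,0,0,32]'
python3 - <<'E'
from h import *
go([537,362.3,100],np.pi/2)
t=[]
for c in("scene","top"):
    im=eyes.capture(c); u,v=w2px(c,[537,362,60])[0].astype(int); t.append(cv2.resize(im[v-45:v+45,u-45:u+45],(400,400),interpolation=cv2.INTER_CUBIC))
    for th in("pot_rim","pot"): print(c,th,[(d["at"].round() if hasattr(d["at"],"round") else d["at"],d["confidence"]) for d in models.landmark_of(c,th)[:2]])
cv2.imwrite("pics/d.png",np.hstack(t)[:,:,::-1])
E
```

```text
clock: 15.65
tcp_pos: [540.0, 116.2, 171.0]
ee_rot: [3.141, 0.0, 1.575]
contact_force: [1.2, -0.9, -0.3]
opening: 0.46
gripper_force: 25.0
clock: 16.65
tcp_pos: [536.8, 360.9, 170.6]
ee_rot: [3.142, 0.0, 1.566]
contact_force: [-0.5, 0.4, -1.7]
opening: 0.457
gripper_force: 25.1
clock 16.65 tcp [536.8 360.9 170.6] yaw 1.566 turn share -0.003 shift share [0.0069 0.001  0.353 ] F [-0.5  0.4 -1.7] open 39.8 grip 25.1 q6 0.47
scene pot_rim [([534.4, 360.0, 58.5], 0.75)]
scene pot [([539.2, 362.3, 4.0], 0.74), ([538.0, 366.0, -1.7], 0.65)]
top pot_rim [([533.6, 362.4, 59.1], 0.8), ([537.1, 366.1, -1.7], 0.47)]
top pot [([534.9, 366.9, -1.3], 0.91), ([539.2, 360.9, 153.4], 0.3)]
```

View pics/d.png

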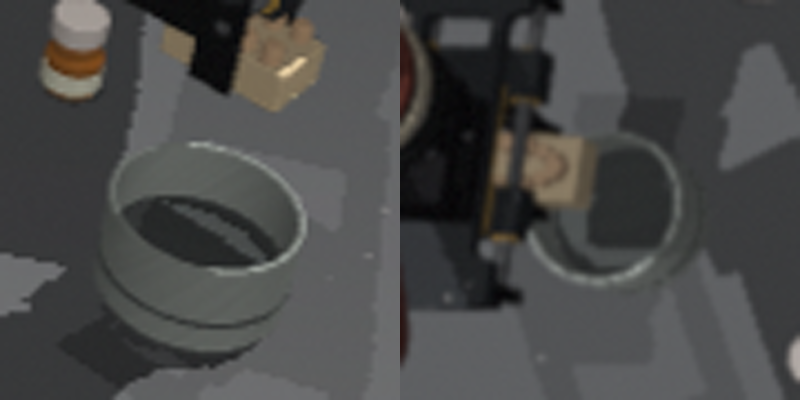

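The pictures show the model level above the pot, with the rim ellipse centred at about (205,205) in the left crop and nothing in the way. I lower it.

```bash
python3 -m crank '[0.006,0.001,0.1,0,32,0,0,0.15,0,32,0,0,0.15,0,32,0,0,0.1,0,32,0,0,0.1,0,32,0,0,0.08,0,32,0,0,0,0,32,0,0,0,0,32,0,0,0,0,32]'
python3 -c "
from h import *
go([537,362.3,21.7],np.pi/2)"
```

```text
clock: 17.85
tcp_pos: [537.7, 364.1, 36.1]
ee_rot: [3.139, -0.001, 1.567]
contact_force: [-0.7, -0.4, -1.4]
opening: 0.456
gripper_force: 25.1
clock 17.85 tcp [537.7 364.1  36.1] yaw 1.567 turn share -0.002 shift share [-0.0088 -0.0034  0.0721] F [-0.7 -0.4 -1.4] open 39.6 grip 25.1 q6 0.48
```

```bash
python3 -m crank '[-0.005,-0.002,0.03,0,32,0,0,0.02,0,32,0,0,0.01,0,32,0,0,0,0,32,0,0,0.005,0,32,0,0,0,0,32]'; python3 -m crank '[0,0,0.004,0,32,0,0,0,0,32,0,0,0,0,32]'
```

```text
clock: 18.45
tcp_pos: [536.3, 362.6, 21.7]
ee_rot: [3.141, -0.0, 1.567]
contact_force: [-0.2, -0.9, -2.2]
opening: 0.458
gripper_force: 25.0
clock: 18.75
tcp_pos: [536.3, 362.6, 21.7]
ee_rot: [3.141, -0.0, 1.567]
contact_force: [-3.0, -1.7, 4.6]
opening: 0.458
gripper_force: 25.1
```

```bash
python3 -m crank '[0,0,-0.001,0,41,0,0,0,0,44,0,0,0,0,50,0,0,0,0,50,0,0,0,0,50,0,0,-0.05,0,50,0,0,-0.1,0,50,0,0,-0.15,0,50,0,0,-0.2,0,50,0,0,-0.15,0,50,0,0,0,0,50,0,0,0,0,50]'
python3 - <<'E'
from h import *
go([614,110,150],0.03)
t=[]
for c in("scene","top"):
    im=eyes.capture(c)
    for P in ([537,362,40],[614,110,38]):
        u,v=w2px(c,P)[0].astype(int); t.append(cv2.resize(im[v-30:v+30,u-30:u+30],(300,300),interpolation=cv2.INTER_CUBIC)); print(u-30,v-30)
    for th in("pot_rim","cover"): print(c,th,[(d["at"],d["confidence"]) for d in models.landmark_of(c,th)[:2]])
cv2.imwrite("pics/e.png",np.vstack([np.hstack(t[:2]),np.hstack(t[2:])])[:,:,::-1])
E
```

```text
clock: 19.95
tcp_pos: [536.9, 362.9, 152.8]
ee_rot: [3.139, -0.001, 1.567]
contact_force: [0.7, -0.1, -0.3]
opening: 0.575
gripper_force: 0.0
clock 19.95 tcp [536.9 362.9 152.8] yaw 1.567 turn share 1.025 shift share [0.3473 1.2754 0.014 ] F [ 0.7 -0.1 -0.3] open 50.1 grip 0.0 q6 0.48
434 248
335 212
scene pot_rim [([532.3, 358.0, 56.8], 0.85)]
scene cover [([616.7, 110.9, 1.0], 0.63), ([727.8, 296.3, -0.7], 0.59)]
131 175
217 153
top pot_rim [([533.7, 363.4, 57.3], 0.81), ([532.3, -112.7, 10.9], 0.26)]
top cover [([612.5, 109.0, 0.2], 0.81), ([728.7, 296.2, 5.3], 0.51)]
```

View pics/e.png

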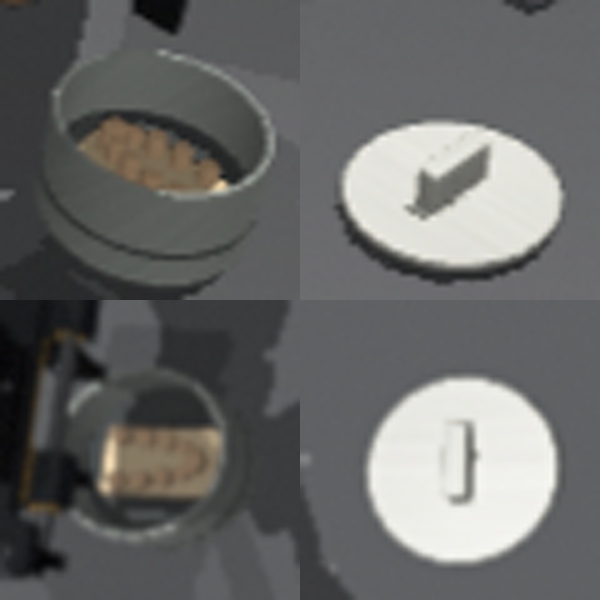

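The model stands teeth up in the pot. The cover's bar top in the lower right crop runs from about (452,498) to (457,422).

```bash
python3 - <<'E'
from h import *
def P(c,off,pts,z): return px2w(c,np.array(off)+(np.array(pts)+.5)/5-.5,z)[:,:2].round(1)
a=P("top",(217,153),[(152,198),(157,122)],38); print(a, np.arctan2(*(a[1]-a[0])[::-1]), a.mean(0))
b=P("scene",(335,212),[(122,171),(188,144)],38); print(b,np.arctan2(*(b[1]-b[0])[::-1]),b.mean(0))
print(P("top",(217,153),[(162,170)],12),P("scene",(335,212),[(152,195-2)],12))
# sub-pixel: bar in top picture, edge-based minAreaRect on dark side
g=cv2.cvtColor(eyes.capture("top"),cv2.COLOR_RGB2GRAY)[160:200,232:268]; 
c=g[12:36,8:28]; print("\n".join(" ".join("%3d"%v for v in r) for r in c))
E
```

```text
[[588.4 110.3]
 [635.7 110.9]] 0.012684309118716491 [612.05 110.6 ]
[[636.2 109.1]
 [594.1 116.9]] 2.958396780616023 [615.15 113.  ]
[[612.1 110.9]] [[613.6 111.5]]
226 231 232 232 232 232 232 233 233 233 233 234 234 234 234 235 235 236 235 231
232 231 232 231 232 233 232 233 232 232 232 233 233 233 233 233 234 234 235 236
232 231 231 232 232 232 233 233 233 232 232 233 233 233 234 233 233 234 234 234
231 231 231 232 231 232 232 232 233 232 232 233 233 233 233 233 233 234 234 234
231 232 232 232 232 231 227 227 225 225 226 228 233 234 234 234 235 234 235 236
232 233 233 234 233 229 216 211 201 191 175 196 230 236 236 236 236 236 237 237
233 233 233 234 234 231 224 225 225 211 152 170 229 236 236 235 235 235 236 236
232 232 232 232 232 230 222 228 233 222 142 153 228 236 235 235 235 235 235 236
230 231 231 231 232 230 224 229 232 220 133 142 227 237 235 236 236 236 237 236
233 233 233 233 233 228 225 230 233 218 130 142 229 238 236 236 237 237 237 237
235 235 236 236 231 217 223 230 233 219 129 137 224 238 237 236 236 236 236 236
234 234 235 235 229 211 223 232 233 220 128 114 189 232
[... 284 characters left out ...]
 221 229 234 234 217 129 151 234 242 240 239 240 240 240 241
236 237 237 237 234 226 232 235 235 216 129 152 233 241 240 240 240 240 240 240
236 236 237 238 236 230 234 236 236 216 129 154 234 243 241 241 241 241 241 242
236 237 237 238 236 230 235 237 237 217 129 155 234 243 241 241 241 241 241 241
236 236 236 237 234 225 226 226 225 200 126 158 233 241 239 239 239 239 239 239
236 236 237 237 236 229 207 168 156 145 127 179 234 240 239 239 239 239 239 239
236 237 237 237 238 236 224 177 159 162 176 214 237 240 240 239 240 239 239 240
236 236 237 237 238 238 236 229 227 228 230 235 239 239 240 240 240 240 240 240
236 237 237 237 238 239 239 239 239 240 240 240 240 240 240 240 240 240 240 240
```

```bash
python3 -m crank '[0,0,0,0.1,50,0,0,0,0.1,50,0,0,0,0.1,50,0,0,0,0.1,50,0,0,0,0.1,50,0,0,0,0.1,50,0,0,0,0.1,50,0,0,0,0.1,50,0,0,0,0.1,50,0,0,0,0.1,50,0,0,0,0.011,50,0,0,0,0,50]'
python3 -c "
from h import *
go([612.7,110.7,120],0.05)"
```

```text
clock: 21.5
tcp_pos: [536.0, 362.4, 150.5]
ee_rot: [3.141, 0.001, 0.054]
contact_force: [-0.1, -0.3, 0.1]
opening: 0.575
gripper_force: 0.0
clock 21.50 tcp [536.  362.4 150.5] yaw 0.054 turn share 0.003 shift share [0.32   1.2761 0.1525] F [-0.1 -0.3  0.1] open 50.0 grip 0.0 q6 1.99
```

```bash
python3 -m crank '[0.03,0.12,0,0,50,0.05,0.2,0,0,50,0.05,0.2,0,0,50,0.05,0.2,0,0,50,0.05,0.2,0,0,50,0.05,0.2,0,0,50,0.04,0.156,0.02,0.003,50,0,0,0.13,0,50,0,0,0.15,0,50,0,0,0,0,50,0,0,0,0,50,0,0,0,0,50]'
python3 -c "
from h import *
go([612.7,110.7,28],0.05)"
```

```text
clock: 22.7
tcp_pos: [614.2, 111.3, 92.7]
ee_rot: [-3.142, -0.002, 0.048]
contact_force: [1.1, 0.1, -0.3]
opening: 0.573
gripper_force: 0.0
clock 22.70 tcp [614.2 111.3  92.7] yaw 0.048 turn share -0.001 shift share [-0.0076  0.0026  0.3237] F [ 1.1  0.1 -0.3] open 49.8 grip 0.0 q6 1.58
```

```bash
python3 -m crank '[-0.004,0.002,0.1,0,50,0,0,0.12,0,50,0,0,0.06,0,50,0,0,0.02,0,50,0,0,0,0,50,0,0,0,0,50,0,0,0,0,50]'
python3 -c "
from h import *
go([612.7,110.7,28],0.05)"
```

```text
clock: 23.4
tcp_pos: [613.3, 110.5, 32.3]
ee_rot: [3.142, -0.002, 0.046]
contact_force: [-0.2, -0.2, -0.3]
opening: 0.578
gripper_force: 0.0
clock 23.40 tcp [613.3 110.5  32.3] yaw 0.046 turn share -0.002 shift share [-0.0032 -0.0011  0.0217] F [-0.2 -0.2 -0.3] open 50.3 grip 0.0 q6 1.58
```

```bash
python3 -m crank '[-0.003,0,0.016,0,50,0,0,0,0,40,0,0,0,0,28,0,0,0,0,18,0,0,0,0,6,0,0,0,0,6,0,0,0,0,6,0,0,0,0,6,0,0,0,0,6]' 10
python3 -m crank '[0,0,0,0,6,0,0,0,0,6,0,0,0,0,6]' 40
python3 -c "
from h import *
go([612.7,110.7,28],0.05)"
```

```text
clock: 24.3
tcp_pos: [611.7, 110.4, 27.7]
ee_rot: [-3.142, -0.0, 0.046]
contact_force: [-0.0, 0.1, 0.5]
opening: 0.16
gripper_force: 10.0
clock: 24.6
tcp_pos: [611.7, 110.4, 27.8]
ee_rot: [-3.142, -0.0, 0.046]
contact_force: [-0.1, -0.1, 1.3]
opening: 0.162
gripper_force: 40.0
clock 24.60 tcp [611.7 110.4  27.8] yaw 0.046 turn share -0.002 shift share [ 0.005  -0.001  -0.0011] F [-0.1 -0.1  1.3] open 14.1 grip 40.0 q6 1.58
```

```bash
python3 -m crank '[0,0,-0.02,0,6,0,0,-0.06,0,6,0,0,-0.12,0,6,0,0,-0.16,0,6,0,0,-0.16,0,6,0,0,-0.12,-0.04,6,0,0,0,-0.1,6,0,0,0,-0.1,6,0,0,0,-0.1,6,0,0,0,-0.1,6,0,0,0,-0.1,6,0,0,0,-0.1,6]' 40
python3 -m crank '[0,0,0,-0.1,6,0,0,0,-0.1,6,0,0,0,-0.1,6,0,0,0,-0.1,6,0,0,0,-0.07,6,0,0,0,0,6]'
python3 -c "
from h import *
go([537,361.5,155],1.57)"
```

```text
clock: 25.8
tcp_pos: [611.6, 110.3, 156.5]
ee_rot: [3.141, -0.0, 1.012]
contact_force: [0.7, 0.0, -2.1]
opening: 0.157
gripper_force: 40.0
clock: 26.4
tcp_pos: [611.6, 110.3, 156.4]
ee_rot: [3.141, 0.0, 1.712]
contact_force: [-0.6, -0.2, -2.1]
opening: 0.16
gripper_force: 40.0
clock 26.40 tcp [611.6 110.3 156.4] yaw 1.712 turn share 0.095 shift share [ 1.2555 -0.374   0.007 ] F [-0.6 -0.2 -2.1] open 13.9 grip 40.0 q6 -0.09
```

```bash
python3 -m crank '[0,0,0,0.095,6,0.1,-0.03,0,0,6,0.18,-0.05,0,0,6,0.2,-0.06,0,0,6,0.2,-0.06,0,0,6,0.2,-0.06,0,0,6,0.18,-0.06,0,0,6,0.12,-0.04,0,0,6,0.075,-0.014,0.15,0,6,0,0,0.1,0,6,0,0,0,0,6,0,0,0,0,6]'
python3 -m crank '[0,0,0,0,6,0,0,0,0,6]'
python3 - <<'E'
from h import *
go([537,361.5,105],1.57)
t=[]
for c in("scene","top"):
    im=eyes.capture(c); u,v=w2px(c,[537,362,75])[0].astype(int); t.append(cv2.resize(im[v-40:v+40,u-40:u+40],(400,400),interpolation=cv2.INTER_CUBIC)); print(u-40,v-40)
    for th in("pot_rim","cover"): print(c,th,[(d["at"],d["confidence"]) for d in models.landmark_of(c,th)[:3]])
cv2.imwrite("pics/f.png",np.hstack(t)[:,:,::-1])
E
```

```text
clock: 27.6
tcp_pos: [537.2, 361.3, 105.9]
ee_rot: [-3.141, 0.001, 1.567]
contact_force: [0.2, -0.4, -2.0]
opening: 0.158
gripper_force: 40.0
clock: 27.8
tcp_pos: [538.7, 361.6, 107.7]
ee_rot: [3.139, -0.001, 1.567]
contact_force: [1.0, -0.4, -2.9]
opening: 0.155
gripper_force: 40.0
clock 27.80 tcp [538.7 361.6 107.7] yaw 1.567 turn share -0.002 shift share [-0.0007 -0.0085  0.0136] F [ 1.  -0.4 -2.9] open 13.5 grip 40.0 q6 0.47
427 227
scene pot_rim [([534.2, 360.4, 57.0], 0.83), ([539.1, -357.5, 35.5], 0.67), ([522.9, -218.1, -3.5], 0.39)]
scene cover [([542.9, 364.3, 80.8], 0.67)]
116 163
top pot_rim [([533.9, 363.2, 58.7], 0.81), ([729.7, 294.7, 1.6], 0.62)]
top cover [([541.1, 359.8, 79.6], 0.84)]
```

View pics/f.png

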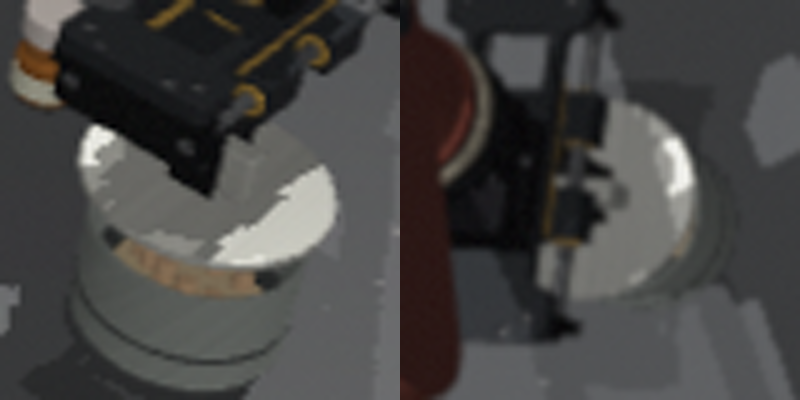

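```bash
python3 - <<'E'
from h import *
from scipy.optimize import least_squares
z0=env.get_state()["tcp_pos"][2]-27.8; print(z0)
a=np.linspace(0,2*np.pi,721)
def circ(c,x,y,z): return w2px(c,np.c_[x+58*np.cos(a),y+58*np.sin(a),0*a+z])
def ext(p):
    s1,s2=circ("scene",*p,z0+12),circ("scene",*p,z0+7); t1,t2=circ("top",*p,z0+12),circ("top",*p,z0+7)
    return np.array([s1[:,0].min(),s1[:,0].max(),max(s1[:,1].max(),s2[:,1].max())]),np.array([t1[:,0].max(),t1[:,1].max(),t1[:,1].min()])
print([e.round(1) for e in ext((537.5,362))])
S=np.array([427+78/5,427+338/5,227+268/5]);T=np.array([116+296/5,163+300/5,163+100/5])
print(S,T)
for nm,f in(("scene",lambda p:ext(p)[0]-S),("top",lambda p:ext(p)[1]-T)):
    r=least_squares(f,(537,362)); print(nm,r.x.round(1),r.fun.round(2))
# tool-axis offsets still to make
go([537,362,80],1.57)
E
```

```text
78.31402031894532
[array([442.7, 494. , 281.5]), array([174.4, 222.7, 182.7])]
[442.6 494.6 280.6] [175.2 223.  183. ]
scene [534.8 360.9] [ 0.41 -0.4   0.05]
top [536.7 359.5] [-0.    0.   -0.01]
clock 28.10 tcp [537.6 361.5 106.1] yaw 1.568 turn share -0.001 shift share [ 0.0025 -0.0029  0.1306] F [-0.5  0.5 -2.5] open 13.5 grip 40.0 q6 0.47
```

```bash
python3 -m crank '[0.003,-0.003,0.04,0,6,0,0,0.03,0,6,0,0,0.005,0,6,0,0,0,0,6,0,0,0,0,6,0,0,0,0,6,0,0,0,0,6]'
python3 -m crank '[0,0,0.01,0,6,0,0,0.01,0,6,0,0,0,0,6,0,0,0,0,6]'
```

```text
clock: 28.8
tcp_pos: [537.0, 362.3, 91.1]
ee_rot: [3.141, -0.0, 1.569]
contact_force: [0.1, -0.2, -2.8]
opening: 0.156
gripper_force: 40.0
clock: 29.2
tcp_pos: [536.6, 362.1, 86.5]
ee_rot: [-3.141, 0.0, 1.569]
contact_force: [0.2, 0.8, -2.8]
opening: 0.159
gripper_force: 40.0
```

```bash
python3 -m crank '[0,0,0.01,0,6,0,0,0.01,0,6,0,0,0,0,6,0,0,0,0,6]'; python3 -m crank '[0,0,0.005,0,6,0,0,0,0,6,0,0,0,0,6]';python3 -m crank '[0,0,0.003,0,6,0,0,0,0,6,0,0,0,0,6]'
```

```text
clock: 29.6
tcp_pos: [536.7, 362.1, 82.6]
ee_rot: [-3.141, 0.0, 1.569]
contact_force: [-0.2, 0.7, -3.0]
opening: 0.158
gripper_force: 40.0
clock: 29.9
tcp_pos: [536.7, 362.2, 81.7]
ee_rot: [-3.141, 0.0, 1.569]
contact_force: [-0.2, -0.5, -2.6]
opening: 0.156
gripper_force: 40.0
clock: 30.2
tcp_pos: [536.8, 362.1, 81.1]
ee_rot: [-3.142, 0.0, 1.569]
contact_force: [0.5, 0.2, -2.4]
opening: 0.155
gripper_force: 40.0
```

```bash
python3 -m crank '[0,0,0.003,0,6,0,0,0,0,6,0,0,0,0,6]';python3 -m crank '[0,0,0.002,0,6,0,0,0,0,6,0,0,0,0,6]'
```

```text
clock: 30.5
tcp_pos: [536.9, 362.2, 80.7]
ee_rot: [3.141, -0.0, 1.569]
contact_force: [0.1, -0.6, -0.3]
opening: 0.157
gripper_force: 40.0
clock: 30.8
tcp_pos: [536.9, 362.2, 80.8]
ee_rot: [3.141, -0.0, 1.569]
contact_force: [-2.1, -1.7, 3.9]
opening: 0.161
gripper_force: 40.0
```

```bash
python3 -m crank '[0,0,-0.001,0,15,0,0,0,0,18,0,0,0,0,28,0,0,0,0,40,0,0,0,0,40,0,0,-0.05,0,40,0,0,-0.15,0,40,0,0,-0.2,0,40,0,0,-0.2,0,40,0,0,-0.1,0,40,0,0,0,0,40,-0.2,0,0,0,40]'
python3 -m crank '[-0.24,0,0,0,40,-0.24,0,0,0,40,-0.24,0,0,0,40,0,0,0,0,40,0,0,0,0,40]'
python3 - <<'E'
from h import *
t=[]
for c in("scene","top"):
    im=eyes.capture(c); u,v=w2px(c,[537,362,60])[0].astype(int); t.append(cv2.resize(im[v-40:v+40,u-40:u+40],(400,400),interpolation=cv2.INTER_CUBIC))
    for th in("cover",): print(c,th,[(d["at"],d["confidence"]) for d in models.landmark_of(c,th)[:3]])
cv2.imwrite("pics/g.png",np.hstack(t)[:,:,::-1])
E
```

```text
clock: 32.0
tcp_pos: [536.5, 325.1, 221.1]
ee_rot: [3.14, -0.003, 1.573]
contact_force: [-0.6, -1.0, 0.4]
opening: 0.462
gripper_force: 0.0
clock: 32.5
tcp_pos: [536.1, 177.2, 219.5]
ee_rot: [-3.14, -0.0, 1.566]
contact_force: [-0.6, 0.2, 0.3]
opening: 0.46
gripper_force: 0.0
scene cover [([540.6, 361.7, 53.5], 0.92), ([527.9, -107.2, 7.3], 0.56)]
top cover [([541.3, 361.0, 55.4], 0.94)]
```

View pics/g.png

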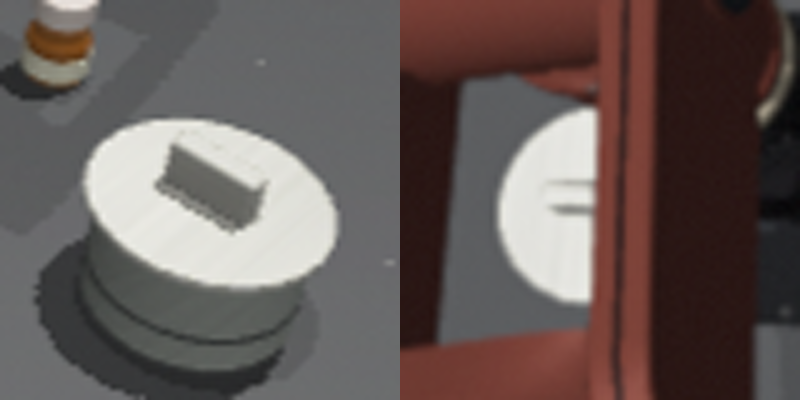

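The picture shows the cover seated level on the pot, with its disc centred at about (210,205) in the left crop. The robot is clear of everything, so I hand in.

```bash
python3 -c "
from workcell import ticket
print(ticket.hand_in())"
```

```text
the job is handed in; nothing more can be done
None
```

The job is handed in at about 33 s: the model was set on the scale, released, then stood teeth up in the pot, and the large cover looks seated and level; hand-in gave no verdict.

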